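# Zero the static field meter and hold it over the display

## Robot

A 6-joint arm with a two-finger parallel gripper is mounted at the origin on the work surface. World frame = base frame: x ahead of the robot, y to its left, z up, the work surface at z = 0. Lengths are in m, angles in rad, forces in N, time in s.
With the tool pointing down it reaches from about 0.325 to 0.775 m from the base axis. Payload 5.5 kg.
Tool frame: the origin (TCP) lies between the finger pads; the fingertips stand 8 mm ahead of it and the grasp point (between the pads) lies 11 mm behind it (tcp_to_tips is the distance from the TCP to the fingertips, in m); z points along the fingers, y is the line along which they close (so a half turn about z gives the same grasp; the last joint's range is limited). The gripper opens to 88 mm and grips with 3 to 60 N. Pads are 20 mm wide; open, the fingers measure 115 mm over their backs; the gripper's body (75 mm by 178 mm) begins 61 mm behind the grasp point.
Start: joints at [-1.227, 0.091, 1.231, -0, 1.82, -0.057], TCP at [0.234, -0.552, 0.231] pointing down, gripper open.
Joint ranges: [-2.87, 2.87], [-0.86, 2.18], [0.17, 2.46], [-1.51, 4.65], [0.06, 2.69], [-2.65, 2.65]. Speed limits (rad/s): [2.57, 2.57, 3.01, 3.14, 3.14, 3.14].

## Interface

Orientations are given as a unit quaternion [w, x, y, z].
In Python, from bench import * gives the robot as it stands. Calls block until the motion is done:
- move_to(position, orientation): joint-space move of the TCP to a pose.
- move_l(position, speed=0.15, orientation=None): straight line of the TCP; orientation=None keeps the orientation; speed is the mean speed in m/s.
- movej(angles): joint-space move.
- gripper_open() and close(): open the fingers fully, or close them until they stop; the grip force is fixed at half the most.
- hold(seconds).
- inverse_kinematics(position, orientation): joint angles nearest the present ones, or None.
- state(): the state.
- get_image(name): name is "scene" or "top" or "wrist"; returns a dict with "frame" (480x640x3 uint8, blue, green, red), "depth" (480x640 float32, m along the optical axis (not along the pixel's ray), 0 where there is no reading), "camera_matrix" (3x3 intrinsics, pixels), "view" (4x4, takes a point from world to camera coordinates). Camera axes: x right, y up, looking along -z (the intrinsics and any distortion apply to the point x, -y, -z); pixel columns grow to the right and rows downward; lengths in m; the calibration is good to about 2 mm. A picture is of the moment at which its call begins.
A pose or a line that the arm cannot do raises IKError and nothing moves.
- job_done(): hands the job in; it is judged then, once.
The state is a dict: "time": time; "joint_pos": joint angles; "dq": joint speeds; "joint_torque": joint torques, N m; "ee_pos": TCP position; "ee_rot": TCP orientation; "ft_force": force on the tool from outside, world axes, zero at the start; "moment": the same for the moment, N m; "finger_gap": finger opening in m; "finger_force": force on a finger pad.
Only numpy, scipy, OpenCV 4.12 (cv2) and the standard library are available. Lean on these libraries where they do the work, as an engineer would, in place of code of your own. Each camera call takes 0.05 s, during which the arm holds its last target. There are 200 camera calls.

## Task

Zero the static field meter while it stands in its dock, by pressing the recessed red button in its top right down with the tip of the plastic stylus from the tool rack, and put the stylus back in its hole in the rack. Then lift the meter out, carry it over the things on the bench and finish still holding it, motionless and upright with its sensor end down, 25 mm (an inch) above the middle of the display on the circuit board and with its wide side along the display. Nothing may touch the board with its parts and holder, the meter must bump nothing on the way, and everything else stays where it is.

Things in the scene. Friction and masses are not known exactly. Their poses are not given: they have to be found in the camera images.
- meter: static field meter, loose box 25 (its x) x 73 (its y) x 123 mm tall (z), 0.12 to 0.25 kg, grey with a black upper end, standing upright in the dock, sensor end down; origin at the centre of its underside. Its lower 22 mm stand in the dock's pocket (2 mm play on each side). Grip it across the 25 mm thickness, 20 to 35 mm below its top
- meter_center (a point): centre of the meter, 61.5 mm above its underside; axes as the meter's (x through the thickness, y along its 73 mm width, z up)
- meter_sensor (a point): centre of the meter's underside (the sensor end, a brass window), axes as the meter's
- zero_recess (a point): centre of the mouth of the zero button's recess, in the meter's top face, 18 mm from the middle towards the meter's +y; a 10 x 10 mm square well framed in white, with a round red button 8.4 mm across whose top lies 4.5 mm below the mouth
- zero_button (a joint): travel of the zero button in m: 0 out, 0.004 right down (pressed along the meter's -z); a spring of 1.1 N at the start and 4.1 N right down; springs back when released
- stylus: loose plastic stylus, 120 mm long, 25 g, upright in the rack; origin at its tip, z along it towards the handle. From the tip: 14 mm taper from 4 to 8 mm diameter, white shaft 8 mm diameter up to 60 mm, orange collar 18 mm diameter from 60 to 65 mm, orange handle 12 mm diameter from 65 to 120 mm. It hangs by its collar on the rack's top
- stylus_grip (a point): middle of the stylus handle, 92 mm from the tip (28 mm below its upper end), the place to grip it
- stylus_tip (a point): the stylus tip, 4 mm across
- rack: fixed tool rack, 56 (x) x 120 (y) x 72 mm tall, grey, origin under its centre; the stylus stands at its +y end, two short screwdriver handles reach 38 mm above its top 40 mm from the centre towards its -y end
- rack_hole (a point): mouth of the stylus hole, in the rack's top face: 12 x 12 mm, 64 mm deep; stylus fully home when its tip is 60 mm below this point
- dock: fixed black dock of the meter, 105 (x) x 125 (y) x 8 mm base with a pocket 29 x 77 mm inside, whose walls are 4 mm thick and reach 30 mm above the bench; origin under its centre, axes as the meter standing in it
- dock_floor (a point): centre of the pocket's floor, 8 mm above the bench, where the meter's underside rests
- board: fixed green circuit board, 130 (x) x 180 (y) mm, in a holder; origin under its centre. Offsets from the centre, tops above the bench, mm: heat sink +x 36 to 60, 100 long, top 71; three capacitors -x 38 to 60, top 68; yellow transformer -y 57 to 83, top 65; green terminals +y 69 to 83, top 49; holder's clamps at y 91 to 118 at both ends, top 52
- lcd (a point): centre of the top of the blue display (window 17 (x) x 62 (y) mm in a black bezel 27 x 72 mm), 44.5 mm above the bench; axes as the board's, z up; the meter's y is to lie along its y, either way round
- solder_spool: grey spool of solder lying flat, 58 mm diameter, 42 mm high; bystander, origin under its centre
- flux_bottle: white bottle with a blue cap, 42 mm diameter, 105 mm high, upright; bystander, origin under its centre
- tub: white open tub, 64 mm diameter, 45 mm high; bystander, origin under its centre
- multimeter: yellow multimeter lying flat, 185 x 88 x 45 mm; bystander, origin under its centre
- relay_socket: black relay in its socket, 75 x 46 x 46 mm; bystander, origin under its centre
- screwdriver: orange screwdriver lying flat, 190 mm long; bystander
- spray_can: white spray can, 60 mm diameter, 170 mm high, upright; bystander, origin under its centre
Things that resemble listed ones, but are neither listed nor needed, are in the scene too. What is shaped like the rack but turquoise or white is not meant.

How it is judged:
On the way, in this order (a step that is already met when the one before it is completed fails the run):
1. zero button pressed down by the stylus, the meter standing in its dock (value of joint zero_button above 0.003 m and contact force between stylus and meter above 0.5 N and distance between stylus_tip and zero_recess below 0.015 m and distance between meter_sensor and dock_floor below 0.008 m and angle between meter_center's own z axis and vertical below 0.15 rad), for 0.1 s.
2. stylus back home in its hole in the rack and let go (z of stylus_tip in the frame of rack_hole below -0.05 m and horizontal distance between stylus_grip and rack_hole below 0.008 m and angle between stylus_grip's own z axis and vertical below 0.15 rad and contact force between stylus and the fingers below 0.05 N), for 0.2 s.
At the end, for the whole second after the job is handed in: Meter held in the fingers, still, upright within 0.1 rad, its sensor end 19 to 31 mm above the display and within 8 mm of its middle, wide side within 0.12 rad of the display's, the board untouched; stylus let go in its hole, its collar within 10 mm of home (all of step 2 and z of meter_sensor in the frame of lcd between 0.019 and 0.031 m and horizontal distance between meter_sensor and lcd below 0.008 m and angle between the y axis of meter_center and the y axis of lcd, either way round below 0.12 rad and angle between meter_center's own z axis and vertical below 0.1 rad and linear speed of meter below 0.01 m/s and angular speed of meter below 0.1 rad/s and contact force between meter and the fingers above 1 N and contact force between meter and board below 0.05 N); the arm keeps its last pose, push and grip.
It fails at once if the board, its parts or holder touched by the meter, the stylus or the robot (over 1 N) (contact force between any of meter, stylus, the arm, the fingers and board above 1 N).
It fails at once if the meter bumps into the rack or a bystander (over 1 N) (contact force between meter and rack above 1 N or contact force between meter and solder_spool above 1 N or contact force between meter and flux_bottle above 1 N or contact force between meter and tub above 1 N or contact force between meter and multimeter above 1 N or contact force between meter and relay_socket above 1 N or contact force between meter and screwdriver above 1 N or contact force between meter and spray_can above 1 N).
It fails at once if a bystander moved by more than 20 mm (distance of any of solder_spool, flux_bottle, tub, multimeter, relay_socket, screwdriver, spray_can from where it was at the start of the episode above 0.02 m).
It fails at once if the meter dropped or tipped over (angle between meter_center's own z axis and vertical above 0.6 rad).
It also fails if it takes over 64 s, if anything falls off the work surface, if the arm or the gripper's body presses on something with over 40 N, if the wrist force passes 120 N, or if a joint passes its speed limit or range.

## Working session

There is one attempt and no reset: what is moved stays moved. The work goes in short steps, each a Python script; the robot and the scene stay as the last script left them, time stands still between calls to the robot, and variables do not carry over. Pictures are saved under pics/ and viewed, at most 10 in all, crops included, and the job is handed in when it is done.

```bash
ls; mkdir -p pics
python3 - <<'E'
from bench import *
import cv2,numpy as np,pickle
for n in ("scene","top"):
    d=get_image(n); cv2.imwrite(f"pics/{n}0.png",d["frame"]); pickle.dump({k:d[k] for k in("frame","depth","camera_matrix","view")},open(f"pics/{n}0.pkl","wb"))
    print(d.keys(),np.linalg.inv(d["view"])[:3].round(3))
print(state())
E
```

```text
pics
dict_keys(['frame', 'depth', 'camera_matrix', 'view']) [[-0.282 -0.522  0.805  1.508]
 [ 0.96  -0.153  0.236  0.223]
 [ 0.     0.839  0.544  0.718]]
dict_keys(['frame', 'depth', 'camera_matrix', 'view']) [[ 0.01   0.983 -0.183  0.341]
 [-1.     0.015  0.025 -0.039]
 [ 0.027  0.183  0.983  1.302]]
{'time': 0.1, 'joint_pos': array([-1.22667032e+00,  9.17327431e-02,  1.23175436e+00, -6.53348823e-07,
        1.81981278e+00, -5.66858864e-02]), 'dq': array([ 0.00014209, -0.00103976, -0.00406475,  0.00085559,  0.00116031,
        0.00024155]), 'joint_torque': array([ 4.09656175e-03, -4.47855127e+01, -4.07570171e+01,  7.01416167e-02,
        2.83405068e-02, -1.35510218e-04]), 'ee_pos': array([ 0.23401826, -0.55220056,  0.22965666]), 'ee_rot': array([-8.44764240e-04,  9.79985507e-01,  1.99067019e-01, -1.22572422e-04]), 'ft_force': array([-0.46466338, -0.78069147,  0.78985678]), 'moment': array([ 0.01687567, -0.0221722 , -0.02216654]), 'finger_force': 0.0, 'finger_gap': 0.08752469838721183}
```

View pics/top0.png

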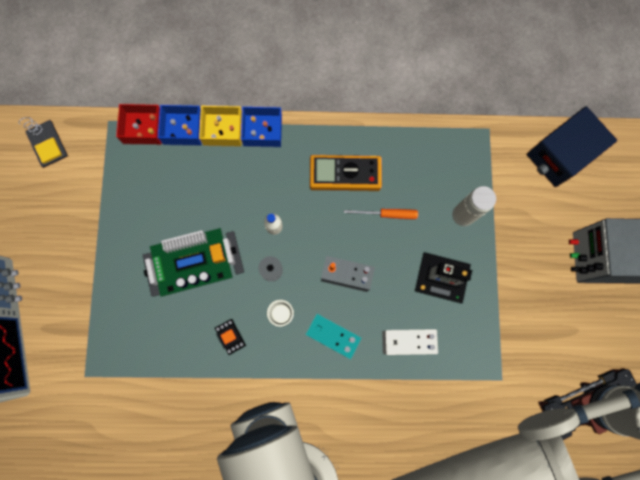

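View pics/scene0.png

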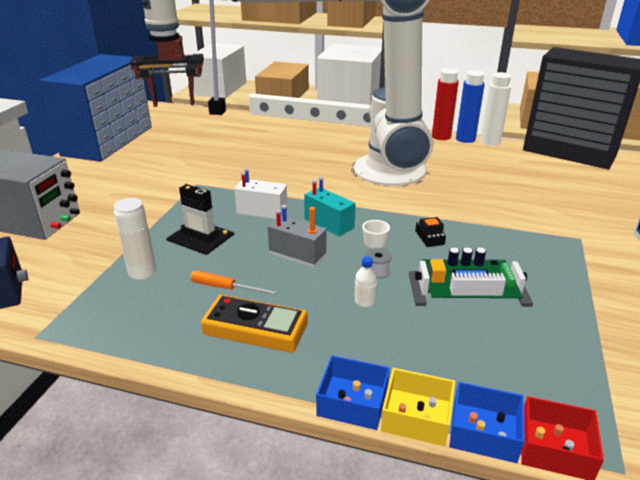

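The top view shows three rack-shaped objects: grey (346,273), turquoise (333,337) and white (411,342). The grey one is meant, and the orange stylus handle is at (332,267) towards its left end. The meter is in its dock at (447,275) and the board with the blue display is at (190,262). I'll confirm in an enlarged crop and backproject with depth.

```bash
cat > h.py <<'E'
import numpy as np,cv2,pickle
def cloud(d):
    K=d["camera_matrix"];z=d["depth"].astype(float);h,w=z.shape
    u,v=np.meshgrid(np.arange(w),np.arange(h))
    p=np.stack([(u-K[0,2])/K[0,0]*z,-(v-K[1,2])/K[1,1]*z,-z,np.ones_like(z)],-1)
    return (p@np.linalg.inv(d["view"]).T)[...,:3]
def atz(d,u,v,zw):
    K=d["camera_matrix"];T=np.linalg.inv(d["view"])
    r=T[:3,:3]@np.array([(u-K[0,2])/K[0,0],-(v-K[1,2])/K[1,1],-1]);o=T[:3,3]
    return o+r*(zw-o[2])/r[2]
def proj(d,p):
    c=d["view"]@np.append(p,1);K=d["camera_matrix"]
    return K[0,0]*c[0]/-c[2]+K[0,2],K[1,1]*-c[1]/-c[2]+K[1,2]
def rect(P,x,y,zlo,zhi,r=.1):
    m=(abs(P[...,0]-x)<r)&(abs(P[...,1]-y)<r)&(P[...,2]>zlo)&(P[...,2]<zhi)
    q=P[m]; return (len(q),)+cv2.minAreaRect((q[:,:2]*1000).astype(np.float32)),np.median(q[:,2])
E
python3 - <<'E'
from h import *
d=pickle.load(open("pics/top0.pkl","rb"));P=cloud(d);f=d["frame"]
a=cv2.resize(f[245:310,310:480],None,fx=4.7,fy=4.7,interpolation=cv2.INTER_CUBIC)
b=cv2.resize(f[222:302,135:255],None,fx=3.5,fy=3.5,interpolation=cv2.INTER_CUBIC)
o=np.zeros((590,800,3),np.uint8);o[:a.shape[0],:a.shape[1]]=a[:,:800];o[308:308+b.shape[0],:b.shape[1]]=b[:282];cv2.imwrite("pics/crop1.png",o)
for n,u,v in(("rack",346,273),("sty",332,267),("meter",447,272),("lcd",190,262),("flux",272,221),("spool",270,268),("tub",280,313),("can",481,200),("mm",346,172),("sd",380,213),("relay",230,337),("mat",300,240)):
    print(n,np.nanmedian(P[v-1:v+2,u-1:u+2].reshape(-1,3),0).round(3))
for n,u,v,lo,hi,r in(("meter",447,272,.12,.14,.08),("rack",346,273,.062,.08,.09),("dockbase",447,275,.004,.012,.09),("board",190,262,.02,.1,.13)):
    print(n,rect(P,*P[v,u,:2],lo,hi,r))
E
```

```text
rack [ 0.501 -0.119  0.072]
sty [ 0.507 -0.084  0.129]
meter [ 0.499 -0.348  0.13 ]
lcd [0.527 0.26  0.042]
flux [0.618 0.059 0.104]
spool [0.515 0.065 0.041]
tub [0.408 0.04  0.003]
can [ 0.66  -0.422  0.17 ]
mm [ 0.763 -0.121  0.045]
sd [ 0.664 -0.21   0.017]
relay [0.347 0.155 0.045]
mat [ 0.594 -0.006  0.001]
meter ((379, (501.05462646484375, -366.3125), (74.19571685791016, 27.534912109375), 75.45072937011719), np.float64(0.12958582540977592))
rack ((1081, (502.5134582519531, -122.6231918334961), (120.08187103271484, 56.674537658691406), 77.63435363769531), np.float64(0.07096521349365403))
dockbase ((1201, (494.1917724609375, -350.1005859375), (179.5462188720703, 177.25909423828125), 89.7182388305664), np.float64(0.007234802640440741))
board ((4290, (529.173583984375, 262.53106689453125), (130.72137451171875, 227.45028686523438), 15.7571439743042), np.float64(0.03558955555362486))
```

View pics/crop1.png

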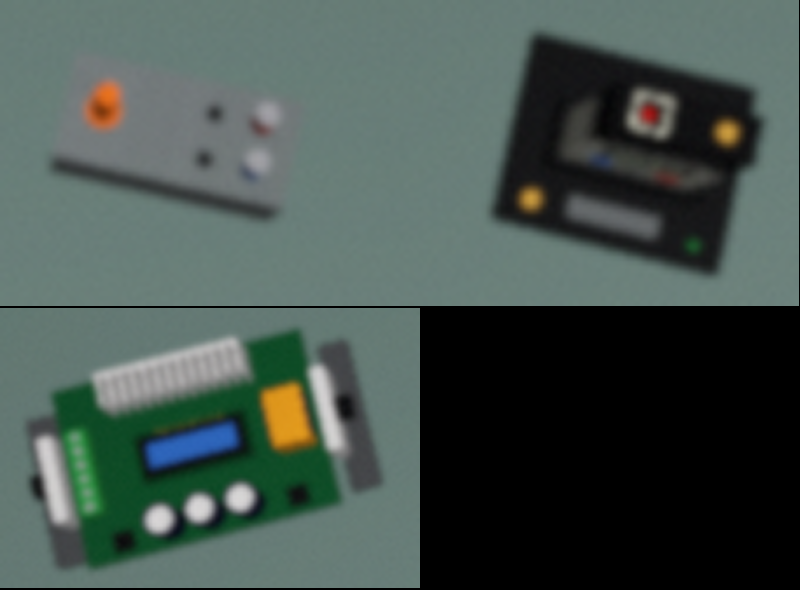

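The crop confirms the target: grey rack with the orange stylus, and the meter with the red button in a white frame at about (448.7,269). Next I'll take near views with the wrist camera over the rack and the meter.

```bash
cat >> h.py <<'E'
def q(adeg):
    a=np.radians(adeg)/2; return [0,float(np.cos(a)),float(np.sin(a)),0]
def snap(n):
    from bench import get_image
    d=get_image("wrist");cv2.imwrite(f"pics/{n}.png",d["frame"]);pickle.dump({k:d[k] for k in("frame","depth","camera_matrix","view")},open(f"pics/{n}.pkl","wb"));return d
E
python3 - <<'E'
from bench import *
from h import *
d=pickle.load(open("pics/top0.pkl","rb"));P=cloud(d)
print("sty top",rect(P,.507,-.084,.118,.14,.03))
hsv=cv2.cvtColor(d["frame"],cv2.COLOR_BGR2HSV);m=cv2.inRange(hsv,(100,120,80),(130,255,255));m[:240]=0;m[285:]=0;m[:,:165]=0;m[:,215:]=0
r=cv2.minAreaRect(np.argwhere(m)[:,::-1].astype(np.float32));print("lcd px",r,atz(d,*r[0],.0445))
move_to([.46,-.36,.30],q(75.5)); print(state()["time"]); d=snap("w_meter")
print(np.linalg.inv(d["view"])[:3].round(3)); print(state()["ee_pos"])
P=cloud(d);print(rect(P,.501,-.366,.122,.14,.08))
move_to([.47,-.11,.30],q(77)); print(state()["time"]); d=snap("w_rack")
P=cloud(d);print(rect(P,.503,-.123,.064,.079,.09),rect(P,.507,-.084,.122,.14,.03))
a,b=cv2.imread("pics/w_meter.png"),cv2.imread("pics/w_rack.png")
cv2.imwrite("pics/pair.png",cv2.resize(np.hstack([a,b]),(800,300),interpolation=cv2.INTER_AREA))
E
```

```text
sty top ((24, (510.8854675292969, -83.67009735107422), (10.088732719421387, 9.657971382141113), 2.26894474029541), np.float64(0.13015287028618627))
lcd px ((189.2941436767578, 260.676513671875), (8.246211051940918, 26.92145538330078), 75.96376037597656) [0.52976491 0.26196551 0.0445    ]
1.2667
[[ 0.968  0.241  0.074  0.479]
 [-0.252  0.926  0.281 -0.283]
 [-0.001 -0.291  0.957  0.453]]
[ 0.45912282 -0.36104057  0.29932298]
((2033, (502.28558349609375, -367.8922119140625), (72.78491973876953, 25.2912540435791), 76.00212097167969), np.float64(0.13042107716565748))
2.3
((4729, (503.3262023925781, -123.35688018798828), (120.19754028320312, 56.14258575439453), 77.65750885009766), np.float64(0.07143703114879102)) ((146, (511.935546875, -84.15510559082031), (11.291994094848633, 11.164458274841309), 7.2565836906433105), np.float64(0.13105726949096502))
```

View pics/pair.png

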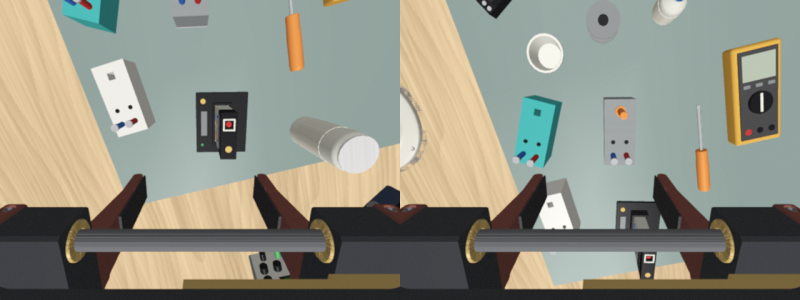

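Wrist and top estimates agree to about 1 mm: stylus at (0.512,-0.084), and meter centre at (0.502,-0.367) with its y axis at 76°. I'll grip the stylus and lift it.

Run:
```python
from bench import *
from h import *
move_to([.5119,-.0842,.17],q(77.66))
move_l([.5119,-.0842,.093],.12); hold(.2); s=state(); print(s["time"],s["ee_pos"])
close(); s=state(); print(s["finger_gap"],s["finger_force"],s["ft_force"],s["time"],s["ee_pos"])
move_l([.5119,-.0842,.24],.2)
rc=[.5021+.018*np.cos(np.radians(75.9)),-.3675+.018*np.sin(np.radians(75.9))]; print(rc)
move_to([rc[0],rc[1],.24],q(75.9))
move_l([rc[0],rc[1],.131+.081+.008],.1); hold(.3); s=state();print(s["time"],s["ee_pos"],s["ft_force"],s["finger_gap"])
d=snap("w_press0"); u,v=proj(d,np.array([rc[0],rc[1],.131])); print(u,v, proj(d,np.append(s["ee_pos"][:2],s["ee_pos"][2]-.081)))
u,v=int(u),int(v); c=d["frame"][max(0,v-70):v+50,max(0,u-80):u+80]; print(max(0,u-80),max(0,v-70)); cv2.imwrite("pics/c_press0.png",cv2.resize(c,None,fx=5,fy=5,interpolation=cv2.INTER_CUBIC))
```

```text
3.9583 [ 0.51246148 -0.08431885  0.09413698]
0.011247451088634529 29.999922215938568 [ 0.44425401 -0.38280603 -0.58826689] 5.1167 [ 0.51190924 -0.08421025  0.09300099]
[np.float64(0.5064850702121484), np.float64(-0.35004230372487455)]
7.6833 [ 0.50666963 -0.35004769  0.22066878] [ 0.30892381 -0.06117299 -0.33000773] 0.011330869178270803
319.80392079880625 248.13851618838743 (np.float64(320.07762377354805), np.float64(251.88912971220574))
239 178
```

View pics/c_press0.png

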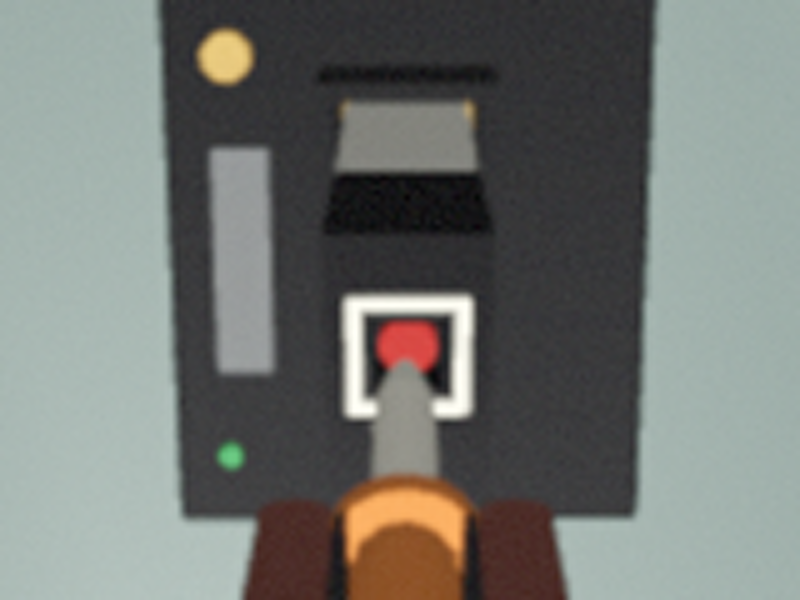

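The wrist crop shows the well centred at crop (408,356), and the stylus tip at about (405,372) as predicted, 8 mm above the mouth. The well is about 0.7 mm off in -y, so I'll correct for that and press under force control.

Run:
```python
from bench import *
from h import *
x,y=.5068,-.3507
move_l([x,y,.209],.05); hold(.1); f0=-.33
print(state()["ft_force"])
z=.209
while z>.2015:
    z-=.001; move_l([x,y,z],.03); hold(.05); s=state(); f=s["ft_force"]; print(round(z,4),s["ee_pos"].round(4),f.round(2))
    if f[2]-f0>4.4 or np.hypot(*f[:2])>4: break
hold(.4); s=state(); print(s["time"],s["ee_pos"],s["ft_force"],s["finger_gap"])
```

```text
[-0.18776064 -0.17299475  0.81268648]
0.208 [ 0.5068 -0.3507  0.208 ] [ 0.08 -0.5  -0.13]
0.207 [ 0.5068 -0.3507  0.2072] [-0.57 -0.02  0.47]
0.206 [ 0.5068 -0.3507  0.2062] [ 0.02 -0.27  1.8 ]
0.205 [ 0.5068 -0.3507  0.2052] [-0.32  0.12  1.74]
0.204 [ 0.5068 -0.3507  0.2042] [-0.47  0.77  3.  ]
0.203 [ 0.5068 -0.3508  0.2032] [-1.15  0.19  3.9 ]
0.202 [ 0.507  -0.3508  0.2031] [-0.55 -0.24  7.45]
10.7 [ 0.50698728 -0.35078897  0.20306076] [0.01164646 0.84715571 7.2899387 ] 0.011360867116675543
```

Button force rose along the spring and then jumped to 7 N at the end stop, with no side load, so the button is fully down. I'll return the stylus to where I picked it up.

Run:
```python
from bench import *
from h import *
move_l([.5068,-.3507,.24],.12)
move_to([.5119,-.0842,.24],q(77.66)); hold(.2); print(state()["ee_pos"])
move_l([.5119,-.0842,.150],.2); hold(.15); print(state()["ee_pos"])
move_l([.5119,-.0842,.0935],.06); hold(.15); s=state(); print(s["time"],s["ee_pos"],s["ft_force"])
gripper_open(); hold(.1)
move_l([.5119,-.0842,.25],.25)
move_to([.4795,-.11,.30],q(77)); hold(.2); d=snap("w_rack2"); P=cloud(d); print(state()["time"],rect(P,.512,-.084,.122,.15,.03))
u,v=map(int,proj(d,np.array([.512,-.084,.1]))); cv2.imwrite("pics/c_rack2.png",cv2.resize(d["frame"][v-50:v+50,u-60:u+60],None,fx=5,fy=5,interpolation=cv2.INTER_CUBIC))
```

```text
[ 0.51200164 -0.08541073  0.23975153]
[ 0.5128441  -0.08450723  0.15229528]
14.4 [ 0.5121067  -0.08424848  0.09385436] [-0.58909867 -0.25981406 -0.47991167]
17.125 ((141, (511.1609802246094, -83.98240661621094), (11.209567070007324, 10.938526153564453), 80.9703140258789), np.float64(0.13122680267411446))
```

View pics/c_rack2.png

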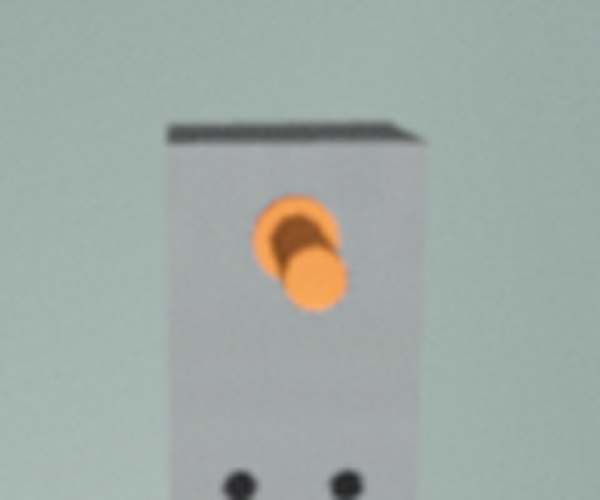

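The stylus is home and upright: collar on the rack top, handle top at z=0.131. Next is a near look at the display, then I'll grip the meter.

Run:
```python
from bench import *
from h import *
move_to([.52,.235,.30],q(105.8)); hold(.3); d=snap("w_lcd")
P=cloud(d);print(rect(P,.529,.2625,.03,.1,.135))
u,v=proj(d,np.array([.5295,.262,.0445])); print(u,v)
hsv=cv2.cvtColor(d["frame"],cv2.COLOR_BGR2HSV);m=cv2.inRange(hsv,(100,120,80),(130,255,255))
n,l,st,c=cv2.connectedComponentsWithStats(m); k=l[int(v),int(u)]; print(k,st[k])
q_=np.argwhere(l==k)[:,::-1]; pts=np.array([atz(d,*p,.0445)[:2]*1000 for p in q_],np.float32); print(cv2.minAreaRect(pts))
x,y=.5024,-.3682
move_to([x,y,.21],q(75.9)); hold(.2); move_l([x,y,.093],.12); hold(.3); s=state(); print(s["time"],s["ee_pos"])
close(); hold(.2); s=state(); print(s["time"],s["ee_pos"],s["finger_gap"],s["finger_force"],s["ft_force"])
```

```text
((17966, (529.7611694335938, 261.9480285644531), (130.2989044189453, 227.37738037109375), 15.854718208312988), np.float64(0.03383056006545082))
333.8816627667087 184.45959495454147
1 [326 157  17  55 909]
((529.8609619140625, 261.92547607421875), (19.127849578857422, 63.13459777832031), 16.01999855041504)
22.5917 [ 0.50259159 -0.36836571  0.09356343]
23.775 [ 0.50238845 -0.36820462  0.09296792] 0.025253000635005917 29.980452465824783 [0.11171546 0.03935289 0.30146378]
```

Run:
```python
from bench import *
from h import *
x,y=.5024,-.3682
move_l([x,y,.14],.06); move_l([x,y,.26],.15); hold(.2); s=state(); print(s["time"],s["ee_pos"],s["finger_gap"],s["ft_force"])
move_l([.5298,.262,.26],.22,q(105.9)); hold(.6); s=state(); print(s["time"],s["ee_pos"],s["finger_gap"])
move_l([.5298,.262,.185],.08); hold(.4); s=state(); print(s["time"],s["ee_pos"],s["ee_rot"])
d=snap("w_hold"); P=cloud(d); e=s["ee_pos"]
print(rect(P,e[0],e[1],e[2]+.03,e[2]+.045,.06), "exp top",e[2]+.038)
g=get_image("scene"); pickle.dump({k:g[k] for k in("frame","depth","camera_matrix","view")},open("pics/s_hold.pkl","wb"))
u,v=map(int,proj(g,np.array([.53,.262,.12]))); print(u,v,proj(g,np.array([.5298,.262,.1])),proj(g,np.array([.5298,.262,.0445])))
cv2.imwrite("pics/c_hold.png",np.hstack([cv2.resize(g["frame"][v-75:v+75,u-50:u+50],(400,600),interpolation=cv2.INTER_CUBIC),cv2.resize(d["frame"][:,160:480],(400,600))]))
```

```text
25.8583 [ 0.50216643 -0.36798969  0.25860579] 0.024733265009153703 [ 0.6537338   0.14248358 -2.2117256 ]
29.475 [0.52977632 0.26202072 0.25997589] 0.024944050096906666
30.9583 [0.52988057 0.26200962 0.1851749 ] [8.30264313e-05 6.02524705e-01 7.98100216e-01 1.37619716e-04]
((9950, (529.259521484375, 261.9649963378906), (48.715553283691406, 74.26866149902344), 16.4102840423584), np.float64(0.2225800380416987)) exp top 0.22317489543217248
477 240 (np.float64(475.5862482065722), np.float64(249.08850957099844)) (np.float64(471.4666635151543), np.float64(271.5327528417053))
```

View pics/c_hold.png

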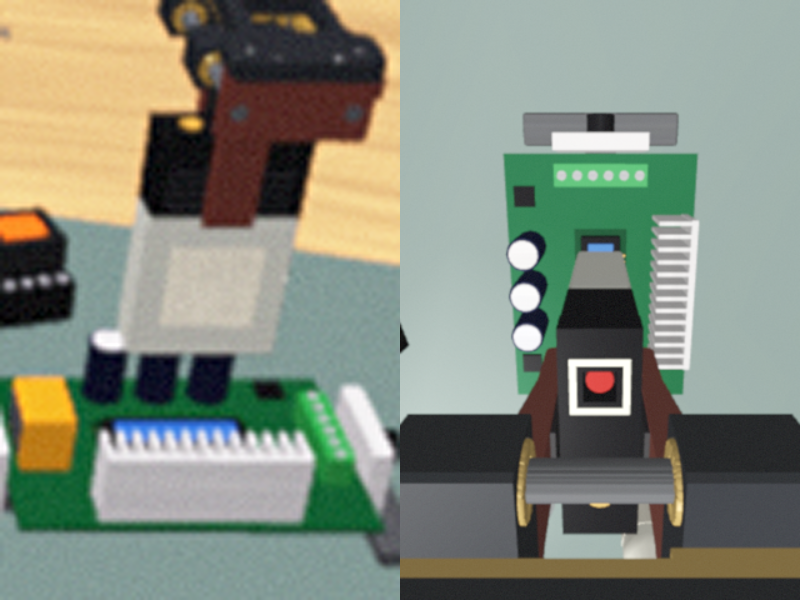

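The meter is held over the display and looks aligned and centred in both views. I'll check the tilt of its top face, lower it to 25 mm and verify.

Run:
```python
from bench import *
from h import *
def top(d,e):
    P=cloud(d); ax=np.array([-np.sin(np.radians(15.9)),np.cos(np.radians(15.9))]); w=P[...,:2]-e[:2]
    t=w@ax; n=w@np.array([ax[1],-ax[0]]); m=(abs(t)<.035)&(abs(n)<.011)&(abs(P[...,2]-e[2]-.038)<.006)
    A=np.c_[t[m],n[m],np.ones(m.sum())]; c=np.linalg.lstsq(A,P[...,2][m],rcond=None)[0]; return m.sum(),c.round(4)
print(top(pickle.load(open("pics/w_hold.pkl","rb")),[.5299,.262,.1852]))
move_l([.5298,.262,.1545],.05); hold(.7); s=state(); print(s["time"],s["ee_pos"],s["finger_gap"],s["ft_force"],abs(s["dq"]).max())
d=snap("w_fin"); k=top(d,s["ee_pos"]); print(k,"gap above lcd",k[1][2]-.123-.0445)
P=cloud(d); e=s["ee_pos"];m=(np.hypot(P[...,0]-e[0],P[...,1]-e[1])<.05)&(abs(P[...,2]-e[2]-.038)<.004)
print(cv2.minAreaRect((P[m][:,:2]*1000).astype(np.float32)))
```

```text
(np.int64(6801), array([-0.0044,  0.007 ,  0.2224]))
32.5167 [0.52979438 0.26199294 0.15448415] 0.024666538902112612 [ 0.16576434 -0.60557348 -1.70603071] 0.0015341732375790354
(np.int64(6800), array([-0.0046,  0.0032,  0.1917])) gap above lcd 0.024200000000000013
((529.1658325195312, 262.02703857421875), (48.522499084472656, 74.00956726074219), 15.761536598205566)
```

Tilt is under 0.01 rad, the gap is 24 to 25 mm, the meter is centred within 1 mm, and it is motionless. Handing in.

```bash
python3 -c "
from bench import *
print(job_done())"
```

```text
the job is handed in; nothing more can be done
None
```

I pressed the zero button right down and put the stylus back in its rack hole. I handed in holding the meter still and upright, about 24 mm above the middle of the display and aligned with it. `job_done()` returned no verdict.

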